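# Load the light-curing box with a push-push drawer

## Robot

A 6-joint arm with a two-finger parallel gripper is mounted at the origin on the work surface. World frame = base frame: x ahead of the robot, y to its left, z up, the work surface at z = 0. Lengths are in m, angles in rad, forces in N, time in s.
With the tool pointing down it reaches from about 0.275 to 0.875 m from the base axis. Payload 12.5 kg.
Tool frame: the origin (TCP) lies at the very end of the fingers, on their centre line; the grasp point (between the pads) lies 19 mm behind it (grip_point_offset is the z of the grasp point in the tool frame, in m); z points along the fingers, y is the line along which they close (so a half turn about z gives the same grasp; the last joint's range is limited). The gripper opens to 85 mm and grips with 20 to 120 N. Pads are 22 mm wide; open, the fingers measure 114 mm over their backs; the gripper's body (76 mm by 85 mm) begins 54 mm behind the grasp point. The pads swing forward as they close: fully open they stand 13 mm farther back than shut.
Start: joints at [1.077, 0.351, 1.652, -0, 1.139, -0.085], TCP at [0.219, 0.505, 0.231] pointing down, gripper open.
Joint ranges: [-2.75, 2.75], [-0.79, 2.1], [0.01, 2.65], [-1.57, 4.71], [0.07, 3.14], [-2.87, 2.87]. Speed limits (rad/s): [2.22, 2.22, 2.79, 3.14, 3.14, 3.14].

## Interface

Orientations are given as [roll, pitch, yaw] about the fixed x, y, z axes, in that order (R = Rz(yaw) Ry(pitch) Rx(roll)).
In Python, from workcell import * gives the robot as it stands. The module is installed in compiled form; this text tells all that it offers.
- The arm moves only by the tool arm_command, never from a script. Its argument "steps" is a list of rows, each a list of 7 numbers: the gripper's target within -1 to 1 (fully open at 1, half-way at 0, shut at -1), then the shift along the tool's x, y, z in m, then the turn, a rotation vector about the tool's x, y, z in rad. A call has 1 to 8 rows; each row shifts and turns the commanded pose from where the row before left it, along the tool's axes as they then stand; what a row does not reach is not made up. A row lasts 1/10 s, in which the tool goes at most 50 mm and 8.59 degrees, less where a joint would pass 70% of its speed; a pose out of reach is approached as far as the arm can. A call is refused whole if a number of a shift passes 0.05 or a number of a turn 0.15, either way. A call with a gripper value outside its range is refused whole. The fingers move at their own pace and stop on an object; "squeeze" is the grip in N (left out, the last holds). Time passes only in rows, so rows that do not move let the fingers close. It gives the time, the measured TCP pose, the force, the opening and the grip force at its end, in the units of the state.
- state(): the state, without advancing time (a new reading comes with each control period).
- grab_frame(name): name is "scene" or "top" or "wrist"; returns a dict with "pixels" (480x640x3 uint8, blue, green, red), "depth" (480x640 float32, m along the optical axis (not along the pixel's ray), 0 where there is no reading), "fx", "fy", "cx", "cy" (pixels), "k1" (the pictures are not rectified: a ray, as slopes to the right and down, at radius r is drawn at 1 + k1 r^2 times it, then the intrinsics apply), "T" (4x4, takes a point from camera to world coordinates). Camera axes: x right, y down, z forward; pixel columns grow to the right and rows downward; lengths in m; the calibration is good to about 2 mm. A picture is of the moment at which its call begins.
- finish_job(): hands the job in; it is judged then, once.
The state is a dict: "time_s": time; "joint_pos": joint angles; "qd": joint speeds; "tau": joint torques, N m; "position": TCP position; "orientation": TCP orientation; "contact_force": force on the tool from outside, world axes, zero at the start; "ft_torque": the same for the moment, N m; "finger_gap": finger opening in m; "grasp_force": force on a finger pad.
Only numpy, scipy, OpenCV 4.12 (cv2) and the standard library are available. Lean on these libraries where they do the work, as an engineer would, in place of code of your own. Each camera call takes 0.05 s, during which the arm holds its last target. There are 200 camera calls.

## Task

Put the plaster model that carries the impression tray with the stub handle into the light-curing box: press the closed drawer's front once to release its push-push catch and let it come out, then stand the model upright on the drawer's metal floor without dropping it and let go. Push the drawer home until the catch locks and holds it shut by itself, and take the hand away. Work the catch by feel: press just far enough and never force the drawer hard against its stop, and leave the bare model, the bur stand and the jar where they are.

Things in the scene. Friction and masses are not known exactly. Their poses are not given: they have to be found in the camera images.
- curing_box: White plastic light-curing box, fixed on the bench: 230 deep (its x) x 190 wide (its y) x 105 high; amber window and timer knob on top (to 109 high). Origin: centre of its underside. Front face at its own x = -115; the drawer comes out along its -x and is pressed along +x. Inside, a push-push catch: each full press locks or releases in turn; a press too short changes nothing.
- drawer (a joint): How far the drawer stands out, m: about 0.0154 = locked, 0.125 = fully out, 0 = touching the housing. A spring pushes it out (3 N when out, 7 N when in; a damper adds 2.6 N per 0.1 m/s, it glides out in about 1 s). Pressed in from locked and let back, it is released and comes out; pushed in past locked and let back, it is caught at 0.0154; if not pushed deep enough it comes out again.
- box_mouth (a point): Mid-point of the housing's front face, 45 high, behind the drawer front. How deep the catch must be pressed differs from box to box, unseen: 6 to 13 mm further in than locked, up to 1 mm deeper to lock than to release. Slowly pressed, 6 to 9 N go up to there; then its stop is felt, +5 to 8 N per mm. A slow push ended at 11 to 13 N works it; over 16 N by the hand on the drawer spoils it.
- drawer_front (a point): Centre of the drawer's front face, 45 above the bench, axes as the box (the face looks along -x). A plain white panel without a handle, 172 wide, 62 high (14 to 76 above the bench), 14 thick, with a thin grey line across it. Locked, its back stands 15.4 off the housing; cheeks and a lip 14 deep at its edges slip into the housing and cover the first 14 of the tray at 73 high.
- tray_floor (a point): Point on the drawer's floor, 20 above the bench, 76 behind the front face, axes as the box, moves with the drawer: middle of the uncovered part when it is out. Aluminium tray 146 wide inside; side and back walls 18 high. From here the floor reaches 62 to the front panel and 84 to the back wall; fully out, the housing begins 63 behind this point. 63 mm are free above the floor inside the box.
- tray_model: The model to load: cream plaster dental model 58 wide (its y), 54 long (x -29 to 25); D-shaped base 16 high, round towards -x, flat parallel flanks (y = -29 and 29, x from 0 to 25). It carries a pink horseshoe impression tray whose stub handle rises at the round end and points to -x: 45 high, 63 long in all, about 0.14 kg. Origin: centre of the round end, on the underside; z up.
- bare_model: Bystander: bare cream plaster model with the same D-shaped base (58 wide, 54 long, 16 high) and a row of teeth, 32 high, no impression tray, no handle. Origin as the other model's. The two models may stand in either of their two places.
- bur_stand: Bystander: small aluminium block 70 x 36 x 22 mm with two rows of burs standing in it, 50 high in all. Origin: centre of its underside.
- jar: Bystander: closed jar, 56 across and 62 high. Origin: centre of its underside.
Things that resemble listed ones, but are neither listed nor needed, are in the scene too. What is shaped like the tray_model but green or yellow is not meant.

How it is judged:
By the outcome, as a careful person would: the job done as asked, in the order asked, and still so for the second after the job is handed in, with the robot touching nothing.
It also fails if it takes over 70 s, if anything falls off the work surface, if the arm or the gripper's body presses on something with over 40 N, if the wrist force passes 120 N, or if a joint passes its speed limit or range.

## Working session

There is one attempt and no reset: what is moved stays moved. The work goes in short steps, Python scripts to look and compute and a tool call to move; the robot and the scene stay as the last step left them, time stands still between calls to the robot, and variables do not carry over. Pictures are saved under pics/ and viewed, at most 10 in all, crops included, and the job is handed in when it is done.

Besides the shell and the picture viewer there is one more tool, called after "Emit:" by a JSON object that holds its "op" and its "data". arm_command: Moves the arm, as the interface text tells. Its arguments: {"type":"object","properties":{"steps":{"type":"array"},"squeeze":{"type":"number"}},"required":["steps"]}

```bash
mkdir -p pics
cat > h.py <<'E'
import numpy as np, cv2
from workcell import *
def ray(f,u,v):
    d=np.array([(u-f["cx"])/f["fx"],(v-f["cy"])/f["fy"]]); p=d.copy()
    for _ in range(20): p=d/(1+f["k1"]*(p@p))
    return p
def onplane(f,u,v,z):
    p=ray(f,u,v); T=f["T"]; d=T[:3,:3]@np.r_[p,1]; o=T[:3,3]
    return o+d*(z-o[2])/d[2]
def cloud(f):
    H,W=f["depth"].shape
    vv,uu=np.mgrid[0:H,0:W]; d=np.stack([(uu-f["cx"])/f["fx"],(vv-f["cy"])/f["fy"]],-1); p=d.copy()
    for _ in range(20): p=d/(1+f["k1"]*(p**2).sum(-1,keepdims=True))
    P=np.concatenate([p,np.ones((H,W,1))],-1)*f["depth"][...,None]
    return P@f["T"][:3,:3].T+f["T"][:3,3]
E
python3 - <<'E'
from h import *
import pickle
for n in("top","scene"):
    f=grab_frame(n); pickle.dump(f,open(n+".pkl","wb")); cv2.imwrite(f"pics/{n}0.png",f["pixels"]); print(n,f["T"].round(3).tolist(),f["fx"],f["k1"])
print(state())
E
```

```text
top [[-0.0, -0.982, 0.188, 0.415], [-0.999, -0.006, -0.033, 0.048], [0.033, -0.188, -0.982, 1.195], [0.0, 0.0, 0.0, 1.0]] 593.2925992086502 0.039690029111600945
scene [[-0.461, 0.511, -0.726, 1.411], [0.888, 0.252, -0.386, 0.444], [-0.014, -0.822, -0.569, 0.701], [0.0, 0.0, 0.0, 1.0]] 487.42086776146635 -0.043067030672821784
{'time_s': 0.1, 'joint_pos': array([ 1.07740018e+00,  3.51173870e-01,  1.65235307e+00, -2.89654301e-06,
        1.13915156e+00, -8.45965244e-02]), 'qd': array([-8.58674020e-05, -1.68192132e-03, -8.35427672e-04,  9.60609173e-05,
        3.45179319e-04,  2.36484313e-03]), 'tau': array([ 7.65941913e-04, -5.06827998e+01, -2.91879255e+01, -6.91859736e-05,
        2.47935692e-03,  3.25815824e-05]), 'position': array([0.21845837, 0.50441742, 0.23081959]), 'orientation': array([-3.14051047e+00, -8.91288491e-05,  2.73279420e+00]), 'contact_force': array([-0.4597329 ,  0.61907233, -0.44955132]), 'ft_torque': array([ 0.01774851,  0.00479022, -0.01172535]), 'grasp_force': 0.0, 'finger_gap': 0.08533777914870994}
```

View pics/top0.png

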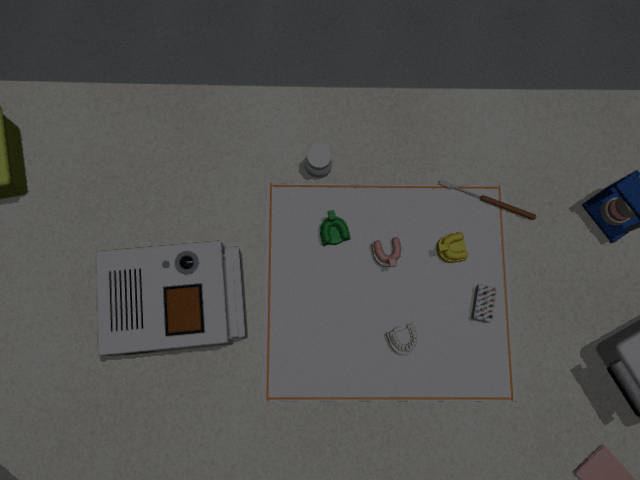

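View pics/scene0.png

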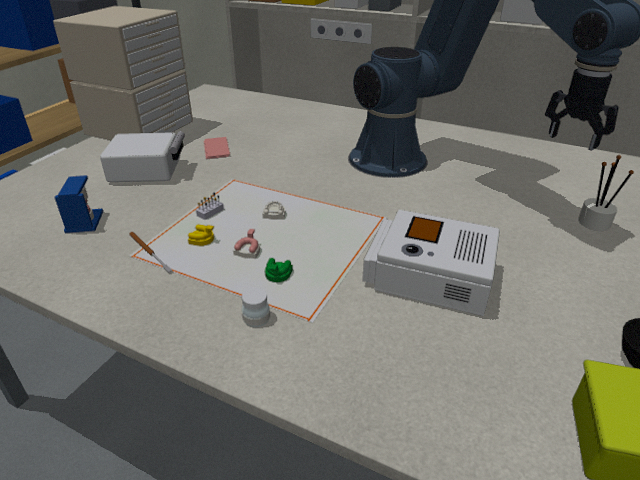

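The top view shows the box at about (165,297) with its drawer front at (235,293), facing image-right. What could be taken for the target:
- pink tray at (387,252), the target by its description
- green copy at (335,230)
- yellow copy at (452,248)
- bare model at (403,338)

The bur stand is at (485,303) and the jar at (320,160).

```bash
cat > m.py <<'E'
from h import *
import pickle
f=pickle.load(open("top.pkl","rb")); C=cloud(f); im=f["pixels"]; z=C[...,2]
def rect(m,name):
    P=C[m][:,:2]; r=cv2.minAreaRect((P*1000).astype(np.float32)); print(name,m.sum(),np.round(r[0],1),np.round(r[1],1),round(r[2],2),"z",np.percentile(z[m],[5,50,95]).round(4))
vv,uu=np.mgrid[0:480,0:640]
def big(m):
    n,l,s,c=cv2.connectedComponentsWithStats(cv2.morphologyEx(m.astype(np.uint8),cv2.MORPH_OPEN,np.ones((3,3))));return l==1+np.argmax(s[1:,4])
W=(uu<260)&(uu>80)&(vv>220)&(vv<370)
rect(big(W&(abs(z-.105)<.006)),"boxtop")
rect(big(W&(abs(z-.076)<.008)),"front")
hsv=cv2.cvtColor(im,cv2.COLOR_BGR2HSV); print(hsv[262,392],hsv[338,403],hsv[300,300],hsv[246,395])
W=(uu>365)&(uu<412)&(vv>230)&(vv<278)
m=W&(z>.008); rect(m,"model all"); 
pk=W&(hsv[...,1]>60)&((hsv[...,0]<12)|(hsv[...,0]>165)); rect(pk,"pink")
pp=C[pk]; print("pink c",pp.mean(0).round(4)," highest",C[m&(z>.036)].mean(0).round(4), (m&(z>.036)).sum())
for nm,(a,b,c,d) in dict(bare=(380,425,315,362),bur=(468,502,280,326),jar=(300,340,138,182),green=(315,355,205,250),yellow=(432,472,228,268)).items():
    rect((uu>a)&(uu<b)&(vv>c)&(vv<d)&(z>.008),nm)
big_=lambda I,k:cv2.resize(I,None,fx=k,fy=k,interpolation=cv2.INTER_CUBIC)
g=pickle.load(open("scene.pkl","rb"))["pixels"]
cv2.imwrite("pics/crop.png",np.hstack([big_(im[220:290,350:420],5),big_(g[208:278,212:282],5)]))
E
python3 m.py
```

```text
boxtop 13060 [532.9 300.6] [191.1 231.4] 5.52 z [0.1013 0.1049 0.1085]
front 1328 [545.7 169.8] [170.   27.8] 5.71 z [0.0717 0.0755 0.0791]
[ 2 38 95] [120   8 100] [120   3  99] [ 1 75 85]
model all 725 [527.6 -69. ] [ 80.9 313.4] 58.38 z [0.0126 0.0255 0.0449]
pink 284 [531.6 -60.6] [ 59.1 312.2] 57.76 z [0.0233 0.0282 0.0429]
pink c [ 0.6325 -0.1278  0.0331]  highest [ 0.5814 -0.1078  0.2103] 83
bare 737 [428.5 -73.8] [ 56.4 237.7] 19.5 z [0.0139 0.0222 0.0318]
bur 701 [ 462.6 -159.2] [ 75.8 417.4] 23.17 z [0.014  0.0222 0.047 ]
jar 727 [632.9  41. ] [ 55.7 431.6] 80.9 z [0.0195 0.0602 0.0647]
green 727 [561.   -6.6] [ 64.2 304.1] 81.49 z [0.0125 0.0258 0.0441]
yellow 712 [ 550.  -112.7] [ 62.7 414. ] 31.4 z [0.0124 0.0255 0.0445]
```

View pics/crop.png

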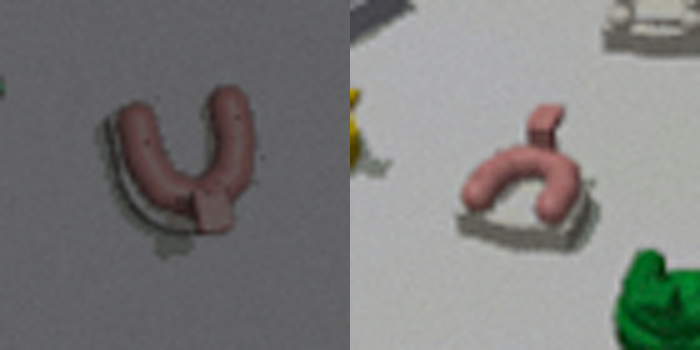

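The crop shows the pink horseshoe with its stub handle on a cream base. The handle and round end are at the bottom, towards the robot. This is the right model, and I'll measure it without the depth outliers.

```bash
cat >> m.py <<'E'
print("----")
ok=(z<.12)&(C[...,0]>.2)&(C[...,0]<.8)
for nm,(a,b,c,d) in dict(model=(365,412,230,278),bare=(380,425,315,362),bur=(468,502,280,326),jar=(300,340,138,182),green=(315,355,205,250),yellow=(432,472,228,268)).items():
    m=big(ok&(uu>a)&(uu<b)&(vv>c)&(vv<d)&(z>.006)); rect(m,nm)
m=big(ok&W&(z>.006)); h=C[m&(z>.039)]; print("handle",h.mean(0).round(4),len(h))
t=pk&ok&(z>.02)&(z<.035); t=C[t]; c,_,_=cv2.PCACompute2(t[:,:2].astype(np.float32),None); print("tray",c,_); rect(pk&ok&(z>.02)&(z<.034),"trayrect")
E
cat >> h.py <<'E'
from scipy.spatial.transform import Rotation as Ro
def go(xyz,yang):
    "tool-frame shift then turn about tool z to reach xyz with tool-y at yang deg (mod 180)"
    s=state(); R=Ro.from_euler("xyz",s["orientation"]).as_matrix(); p=np.array(s["position"])
    a=np.degrees(np.arctan2(R[1,1],R[0,1])); d=(yang-a+90)%180-90
    print("t",round(s["time_s"],2),"p",p.round(4),"yang",round(a,2),"F",s["contact_force"].round(2),"gap",round(s["finger_gap"],4))
    print(" shift",(R.T@(np.array(xyz)-p)).round(4)," tilt z",R[:,2].round(4)," turn z (tool) rad",round(-np.radians(d),4))
E
python3 m.py | sed -n '/----/,$p'; python3 -c "
from h import *
go((.552,.106,.2),5.5)"
```

```text
----
model 712 [ 631.3 -129.9] [63.7 58.2] 8.01 z [0.0125 0.0253 0.0439]
bare 736 [ 458.6 -158.7] [56.5 57.9] 21.52 z [0.0137 0.0222 0.0316]
bur 711 [ 532.2 -319.2] [38.3 71.6] 79.17 z [0.0111 0.0221 0.0465]
jar 154 [795.5  11.2] [ 8.1 33.3] 0.64 z [0.01   0.0323 0.0614]
green 725 [681.8 -19.9] [63.8 58.2] 14.76 z [0.0124 0.0258 0.0439]
yellow 705 [ 643.  -258.1] [57.8 63.2] 11.69 z [0.0121 0.0253 0.0442]
handle [ 0.6094 -0.1341  0.044 ] 71
tray [[ 0.6352198 -0.1283171]] [[0.00029977]
 [0.0001619 ]]
trayrect 256 [ 633.7 -129.6] [48.2 52.5] 11.26 z [0.0233 0.0279 0.0321]
t 0.1 p [0.2185 0.5044 0.2308] yang 66.58 F [-0.46  0.62 -0.45] gap 0.0853
 shift [-0.4644 -0.233   0.031 ]  tilt z [-5.e-04 -1.e-03 -1.e+00]  turn z (tool) rad 1.066
```

Emit:
{"op": "arm_command", "data": {"steps": [[-1,-0.0422,-0.0212,0.0028,0,0,0],[-1,-0.0422,-0.0212,0.0028,0,0,0],[-1,-0.0422,-0.0212,0.0028,0,0,0],[-1,-0.0422,-0.0212,0.0028,0,0,0],[-1,-0.0422,-0.0212,0.0028,0,0,0],[-1,-0.0422,-0.0212,0.0028,0,0,0],[-1,-0.0422,-0.0212,0.0028,0,0,0],[-1,-0.0422,-0.0212,0.0028,0,0,0]], "squeeze": 30}}

```text
time_s: 0.9
position: [0.4618, 0.2131, 0.2087]
orientation: [-3.142, -0.0, 2.733]
contact_force: [1.4, 0.4, -0.1]
finger_gap: -0.0001
grasp_force: 0.0
```

Emit:
{"op": "arm_command", "data": {"steps": [[-1,-0.0422,-0.0212,0.0028,0,0,0],[-1,-0.0422,-0.0212,0.0028,0,0,0],[-1,-0.0422,-0.0212,0.0028,0,0,0],[-1,0,0,0,0,0,0.14],[-1,0,0,0,0,0,0.14],[-1,0,0,0,0,0,0.14],[-1,0,0,0,0,0,0.14],[-1,0,0,0,0,0,0.14]]}}

```text
time_s: 1.7
position: [0.5517, 0.1061, 0.2001]
orientation: [-3.141, -0.0, 2.027]
contact_force: [-0.1, 0.1, 0.7]
finger_gap: -0.0001
grasp_force: 0.0
```

Emit:
{"op": "arm_command", "data": {"steps": [[-1,0,0,0,0,0,0.14],[-1,0,0,0,0,0,0.14],[-1,0,0,0,0,0,0.086],[-1,0,0,0,0,0,0],[-1,0,0,0,0,0,0]]}}

```text
time_s: 2.2
position: [0.5517, 0.1062, 0.2003]
orientation: [-3.141, -0.0, 1.67]
contact_force: [0.3, 0.2, -0.3]
finger_gap: -0.0001
grasp_force: 0.0
```

```bash
python3 -c "
from h import *
go((.552,.106,.048),5.5)"
```

```text
t 2.2 p [0.5517 0.1062 0.2003] yang 5.66 F [ 0.31  0.18 -0.28] gap -0.0001
 shift [-0.0002  0.0003  0.1523]  tilt z [-4.e-04 -0.e+00 -1.e+00]  turn z (tool) rad 0.0028
```

Emit:
{"op": "arm_command", "data": {"steps": [[-1,0,0,0.038,0,0,0],[-1,0,0,0.038,0,0,0],[-1,0,0,0.038,0,0,0],[-1,0,0,0.038,0,0,0],[-1,0.015,0,0,0,0,0],[-1,0.01,0,0,0,0,0],[-1,0.005,0,0,0,0,0],[-1,0,0,0,0,0,0]]}}

```text
time_s: 3.0
position: [0.5499, 0.1372, 0.0504]
orientation: [3.139, -0.0, 1.669]
contact_force: [0.1, 0.5, 1.3]
finger_gap: 0.0003
grasp_force: 0.0
```

Emit:
{"op": "arm_command", "data": {"steps": [[-1,0.001,0,0,0,0,0],[-1,0.001,0,0,0,0,0],[-1,0.001,0,0,0,0,0],[-1,0.001,0,0,0,0,0],[-1,0,0,0,0,0,0]]}}

```text
time_s: 3.5
position: [0.5486, 0.14, 0.0485]
orientation: [-3.142, -0.0, 1.667]
contact_force: [-0.6, 0.0, 0.4]
finger_gap: -0.0001
grasp_force: 0.0
```

Emit:
{"op": "arm_command", "data": {"steps": [[-1,0.001,0,0,0,0,0],[-1,0.001,0,0,0,0,0],[-1,0.001,0,0,0,0,0],[-1,0.001,0,0,0,0,0],[-1,0,0,0,0,0,0]]}}

```text
time_s: 4.0
position: [0.5482, 0.1441, 0.0485]
orientation: [-3.142, -0.0, 1.667]
contact_force: [0.1, 0.1, -0.2]
finger_gap: 0.0
grasp_force: 0.0
```

Emit:
{"op": "arm_command", "data": {"steps": [[-1,0.001,0,0,0,0,0],[-1,0.001,0,0,0,0,0],[-1,0.001,0,0,0,0,0],[-1,0,0,0,0,0,0]]}}

```text
time_s: 4.4
position: [0.548, 0.1466, 0.0485]
orientation: [-3.141, 0.001, 1.667]
contact_force: [-0.2, -4.3, 0.0]
finger_gap: -0.0003
grasp_force: 2.0
```

Emit:
{"op": "arm_command", "data": {"steps": [[-1,0.001,0,0,0,0,0],[-1,0.001,0,0,0,0,0],[-1,0,0,0,0,0,0]]}}

```text
time_s: 4.7
position: [0.5478, 0.1484, 0.0485]
orientation: [-3.141, 0.001, 1.667]
contact_force: [0.6, -6.0, 0.8]
finger_gap: 0.0
grasp_force: 3.1
```

Emit:
{"op": "arm_command", "data": {"steps": [[-1,0.001,0,0,0,0,0],[-1,0.001,0,0,0,0,0],[-1,0,0,0,0,0,0]]}}

```text
time_s: 5.0
position: [0.5476, 0.1504, 0.0485]
orientation: [-3.141, 0.001, 1.667]
contact_force: [0.5, -5.8, 1.3]
finger_gap: 0.0002
grasp_force: 3.3
```

Emit:
{"op": "arm_command", "data": {"steps": [[-1,0.001,0,0,0,0,0],[-1,0,0,0,0,0,0]]}}

```text
time_s: 5.2
position: [0.5475, 0.1513, 0.0485]
orientation: [-3.141, 0.001, 1.667]
contact_force: [0.4, -6.7, 0.7]
finger_gap: 0.0004
grasp_force: 3.3
```

Emit:
{"op": "arm_command", "data": {"steps": [[-1,0.001,0,0,0,0,0],[-1,0,0,0,0,0,0]]}}

```text
time_s: 5.4
position: [0.5474, 0.1521, 0.0485]
orientation: [-3.141, 0.001, 1.667]
contact_force: [0.3, -8.9, 1.0]
finger_gap: 0.0001
grasp_force: 4.3
```

Emit:
{"op": "arm_command", "data": {"steps": [[-1,0.0004,0,0,0,0,0],[-1,0,0,0,0,0,0]]}}

```text
time_s: 5.6
position: [0.5474, 0.1523, 0.0485]
orientation: [-3.141, 0.002, 1.667]
contact_force: [0.3, -9.7, 1.6]
finger_gap: 0.0002
grasp_force: 5.2
```

Emit:
{"op": "arm_command", "data": {"steps": [[-1,0.0004,0,0,0,0,0],[-1,0,0,0,0,0,0]]}}

```text
time_s: 5.8
position: [0.5474, 0.1524, 0.0485]
orientation: [-3.141, 0.002, 1.667]
contact_force: [2.0, -12.4, 2.2]
finger_gap: -0.0003
grasp_force: 6.2
```

Emit:
{"op": "arm_command", "data": {"steps": [[-1,-0.004,0,0,0,0,0],[-1,-0.01,0,0,0,0,0],[-1,-0.025,0,0,0,0,0],[-1,-0.03,0,0,0,0,0],[-1,-0.03,0,0,0,0,0],[-1,-0.03,0,0,0,0,0],[-1,-0.025,0,0,0,0,0],[-1,-0.01,0,0,0,0,0]]}}

```text
time_s: 6.6
position: [0.5631, -0.0115, 0.0485]
orientation: [3.141, -0.0, 1.665]
contact_force: [0.5, 0.5, -0.2]
finger_gap: -0.0001
grasp_force: 0.0
```

Emit:
{"op": "arm_command", "data": {"steps": [[-1,0,0,-0.04,0,0,0],[-1,0,0,-0.04,0,0,0],[1,0,0,-0.03,0,0,0],[1,0,0,0,0,0,0],[1,0,0,0,0,0,0],[1,0,0,0,0,0,0]]}}

```text
time_s: 7.2
position: [0.5623, -0.0092, 0.1573]
orientation: [-3.14, -0.0, 1.667]
contact_force: [-0.1, 0.5, -0.4]
finger_gap: 0.0582
grasp_force: 0.0
```

```bash
cat > o.py <<'E'
from h import *
import pickle
f=grab_frame("top"); pickle.dump(f,open("top.pkl","wb")); C=cloud(f); z=C[...,2]
v=(C[...,0]>.44)&(C[...,0]<.65)&(C[...,1]>-.05)&(C[...,1]<.19)
m=v&(abs(z-.073)<.008); n,l,s,c=cv2.connectedComponentsWithStats(m.astype(np.uint8)); k=1+np.argmax(s[1:,4])
r=cv2.minAreaRect((C[l==k][:,:2]*1000).astype(np.float32)); print("front",np.round(r[0],1),np.round(r[1],1),round(r[2],2))
E
python3 o.py; python3 -c "
from h import *
go((.6496,-.1273,.12),98)"
```

```text
front [582.2  71.7] [118.1  19.1] 0.8
t 7.25 p [ 0.5623 -0.0092  0.1571] yang 5.51 F [ 0.41  0.05 -0.08] gap 0.066
 shift [-0.1259  0.0757  0.0369]  tilt z [-2.3e-03  4.0e-04 -1.0e+00]  turn z (tool) rad 1.5273
```

Emit:
{"op": "arm_command", "data": {"steps": [[1,-0.0315,0.0189,0,0,0,0],[1,-0.0315,0.0189,0,0,0,0],[1,-0.0315,0.0189,0,0,0,0],[1,-0.0315,0.0189,0,0,0,0],[1,0,0,0,0,0,0.139],[1,0,0,0,0,0,0.139],[1,0,0,0,0,0,0.139],[1,0,0,0,0,0,0.139]]}}

```text
time_s: 8.05
position: [0.6498, -0.1275, 0.1569]
orientation: [-3.139, 0.0, 1.105]
contact_force: [0.5, -0.3, 0.1]
finger_gap: 0.0855
grasp_force: 0.0
```

Emit:
{"op": "arm_command", "data": {"steps": [[1,0,0,0,0,0,0.139],[1,0,0,0,0,0,0.139],[1,0,0,0,0,0,0.139],[1,0,0,0,0,0,0.139],[1,0,0,0,0,0,0.139],[1,0,0,0,0,0,0.139],[1,0,0,0,0,0,0.139],[1,0,0,0,0,0,0]]}}

```text
time_s: 8.85
position: [0.6499, -0.1274, 0.1571]
orientation: [-3.141, 0.002, 0.136]
contact_force: [0.5, 0.5, -0.1]
finger_gap: 0.0856
grasp_force: 0.0
```

Run:
```python
from h import *
f=grab_frame("wrist"); C=cloud(f); z=C[...,2]; im=f["pixels"]; cv2.imwrite("pics/w1.png",im)
ok=(abs(C[...,0]-.631)<.055)&(abs(C[...,1]+.13)<.055)&(z>.007)&(z<.055)
n,l,s,c=cv2.connectedComponentsWithStats(ok.astype(np.uint8)); k=1+np.argmax(s[1:,4]); P=C[l==k]
r=cv2.minAreaRect((P[:,:2]*1000).astype(np.float32)); print(np.round(r[0],1),np.round(r[1],1),r[2],P[:,2].max(),len(P))
go((.6496,-.1273,.003),98)
```

```text
[ 630.4 -130.3] [62.7 57.9] 11.442888259887695 0.04716045454045792 4091
t 8.9 p [ 0.6499 -0.1275  0.1573] yang -81.93 F [0.8  0.88 1.36] gap 0.0853
 shift [-1.000e-04 -1.000e-04  1.543e-01]  tilt z [-1.7e-03  5.0e-04 -1.0e+00]  turn z (tool) rad 0.0012
```

View pics/w1.png

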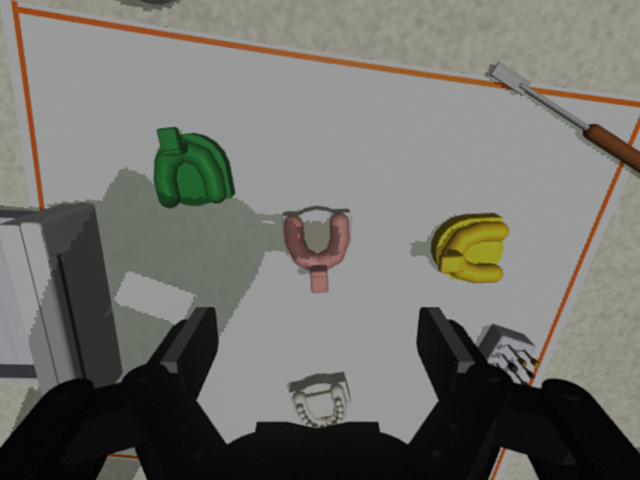

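The wrist view shows the pink model at (317,245), handle down at (319,290), centred and aligned between the fingers. I'm descending.

Emit:
{"op": "arm_command", "data": {"steps": [[1,0,0,0.035,0,0,0],[1,0,0,0.035,0,0,0],[1,0,0,0.035,0,0,0],[1,0,0,0.03,0,0,0],[1,0,0,0.01,0,0,0],[1,0,0,0.005,0,0,0],[1,0,0,0.003,0,0,0],[1,0,0,0,0,0,0]]}}

```text
time_s: 9.7
position: [0.6509, -0.1278, 0.0065]
orientation: [3.141, -0.001, 0.139]
contact_force: [0.1, 1.3, -0.4]
finger_gap: 0.0855
grasp_force: 0.0
```

Emit:
{"op": "arm_command", "data": {"steps": [[-0.2,0,0,0,0,0,0],[-0.2,0,0,0,0,0,0],[-0.2,0,0,0,0,0,0],[-0.2,0,0,0,0,0,0],[-0.2,0,0,0,0,0,0],[-0.2,0,0,0,0,0,0]], "squeeze": 30}}

```text
time_s: 10.3
position: [0.6508, -0.1278, 0.0067]
orientation: [3.141, -0.001, 0.138]
contact_force: [-1.6, -0.1, 5.0]
finger_gap: 0.057
grasp_force: 31.2
```

Emit:
{"op": "arm_command", "data": {"steps": [[-0.2,0,0,-0.002,0,0,0],[-0.2,0,0,-0.005,0,0,0],[-0.2,0,0,-0.01,0,0,0],[-0.2,0,0,-0.03,0,0,0],[-0.2,0,0,-0.04,0,0,0],[-0.2,0,0,-0.04,0,0,0],[-0.2,0,0,-0.04,0,0,0],[-0.2,0,0,0,0,0,0]], "squeeze": 40}}

```text
time_s: 11.1
position: [0.6528, -0.1283, 0.1796]
orientation: [3.138, -0.009, 0.138]
contact_force: [-0.5, -0.0, -0.6]
finger_gap: 0.0561
grasp_force: 43.0
```

```bash
sed -i 's/pickle.dump(f,open("top.pkl","wb"));/cv2.imwrite("pics\/top2.png",f["pixels"][200:400,200:460]);/' o.py
cat >> o.py <<'E'
r=f["pixels"]; print("front edge profile")
for q in (.50,.53,.58,.60):
    s=C[v&(abs(C[...,0]-q)<.004)&(z>.06)&(z<.085)]; print(q,s[:,1].min().round(4),s[:,1].max().round(4))
E
python3 o.py; python3 -c "
from h import *
f=grab_frame('wrist'); cv2.imwrite('pics/w2.png',f['pixels'])
go((.555,.12,.2),5.5)"
```

```text
front [556.3  60.9] [171.5  27.5] 5.53
front edge profile
0.5 0.043 0.0693
0.53 0.0451 0.0715
0.58 0.0491 0.0758
0.6 0.0512 0.078
t 11.2 p [ 0.6505 -0.1277  0.1736] yang -82.1 F [ 0.06 -1.08 -1.54] gap 0.0562
 shift [-0.0605 -0.2584 -0.0267]  tilt z [ 1.7e-03 -4.0e-04 -1.0e+00]  turn z (tool) rad -1.5289
```

View pics/w2.png

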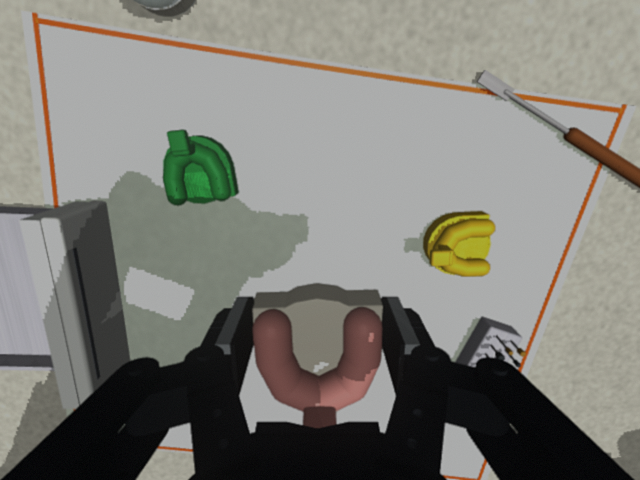

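The model is held upright between the pads (tray at (318,355)) and the drawer is fully out. I'll turn, then carry.

Emit:
{"op": "arm_command", "data": {"steps": [[-0.2,0,0,0,0,0,-0.139],[-0.2,0,0,0,0,0,-0.139],[-0.2,0,0,0,0,0,-0.139],[-0.2,0,0,0,0,0,-0.139],[-0.2,0,0,0,0,0,-0.139],[-0.2,0,0,0,0,0,-0.139],[-0.2,0,0,0,0,0,-0.139],[-0.2,0,0,0,0,0,-0.139]]}}

```text
time_s: 12.0
position: [0.6494, -0.1274, 0.1706]
orientation: [-3.138, 0.0, 1.256]
contact_force: [0.4, -0.7, -1.3]
finger_gap: 0.0565
grasp_force: 43.0
```

Emit:
{"op": "arm_command", "data": {"steps": [[-0.2,0,0,0,0,0,-0.139],[-0.2,0,0,0,0,0,-0.139],[-0.2,0,0,0,0,0,-0.139],[-0.2,0.02,-0.006,0,0,0,0],[-0.2,0.04,-0.011,0,0,0,0],[-0.2,0.04,-0.011,0,0,0,0],[-0.2,0.04,-0.011,0,0,0,0],[-0.2,0.04,-0.011,0,0,0,0]]}}

```text
time_s: 12.8
position: [0.5816, 0.048, 0.1709]
orientation: [-3.139, -0.0, 1.667]
contact_force: [0.3, 0.6, -1.1]
finger_gap: 0.0565
grasp_force: 43.0
```

Emit:
{"op": "arm_command", "data": {"steps": [[-0.2,0.04,-0.011,0,0,0,0],[-0.2,0.03,-0.009,0,0,0,0],[-0.2,0.02,-0.005,0,0,0,0],[-0.2,0,0,0,0,0,0],[-0.2,0,0,0,0,0,0]]}}

```text
time_s: 13.3
position: [0.5493, 0.1337, 0.1715]
orientation: [-3.14, 0.0, 1.668]
contact_force: [-0.1, -0.3, -1.4]
finger_gap: 0.0562
grasp_force: 43.0
```

Run:
```python
from h import *
go((.5492,.1335,.1),5.53)
f=grab_frame("wrist"); C=cloud(f); z=C[...,2]; hsv=cv2.cvtColor(f["pixels"],cv2.COLOR_BGR2HSV); cv2.imwrite("pics/w3.png",f["pixels"])
g=grab_frame("scene"); D=cloud(g); hs=cv2.cvtColor(g["pixels"],cv2.COLOR_BGR2HSV)
ox=np.array([-.0964,.9953,0]); tf=np.array([.5503,.1226,.02])
for n,c,h in(("wrist",C,hsv),("scene",D,hs)):
    m=(h[...,1]>60)&((h[...,0]<12)|(h[...,0]>168))&(np.linalg.norm(c[...,:2]-[.549,.13],axis=-1)<.07)&(c[...,2]>.1)&(c[...,2]<.3)
    P=c[m]; a=(P-tf)@ox; b=(P-tf)@np.array([.9953,.0964,0]); print(n,m.sum(),"x",np.percentile(a,[1,99]),"y",np.percentile(b,[1,99]),"z",np.percentile(P[:,2],[1,99]))
```

```text
t 13.3 p [0.5493 0.1337 0.1715] yang 5.55 F [-0.12 -0.29 -1.39] gap 0.0562
 shift [-0.0002  0.      0.0715]  tilt z [-1.8e-03 -5.0e-04 -1.0e+00]  turn z (tool) rad 0.0003
wrist 8683 x [-0.02296155  0.02222619] y [-0.02546245  0.02670541] z [0.18511185 0.24630818]
scene 189 x [-0.0390777   0.02287893] y [-0.02816555  0.06349177] z [0.18182832 0.28420514]
```

View pics/w3.png

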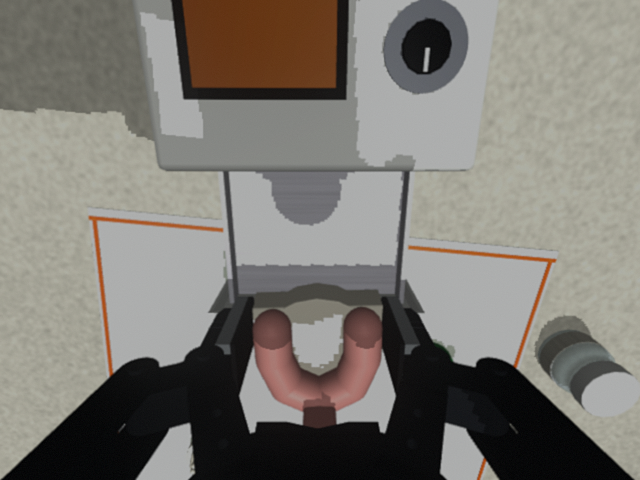

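The held model is in line with the open tray at (320,230), centred between the side walls and clear of the housing at row 170. I'm lowering it.

Emit:
{"op": "arm_command", "data": {"steps": [[-0.2,0,0,0.03,0,0,0],[-0.2,0,0,0.035,0,0,0],[-0.2,0,0,0.03,0,0,0],[-0.2,0,0,0.02,0,0,0],[-0.2,0,0,0.012,0,0,0],[-0.2,0,0,0.006,0,0,0],[-0.2,0,0,0.002,0,0,0],[-0.2,0,0,0,0,0,0]]}}

```text
time_s: 14.2
position: [0.5503, 0.1338, 0.0381]
orientation: [3.141, -0.0, 1.667]
contact_force: [0.4, 0.3, -1.3]
finger_gap: 0.0563
grasp_force: 43.0
```

Emit:
{"op": "arm_command", "data": {"steps": [[-0.2,0,0,0.001,0,0,0],[-0.2,0,0,0.001,0,0,0],[-0.2,0,0,0.001,0,0,0],[-0.2,0,0,0,0,0,0]]}}

```text
time_s: 14.6
position: [0.5498, 0.1339, 0.0345]
orientation: [3.141, 0.0, 1.667]
contact_force: [-1.1, 0.0, -1.3]
finger_gap: 0.056
grasp_force: 43.0
```

Emit:
{"op": "arm_command", "data": {"steps": [[-0.2,0,0,0.001,0,0,0],[-0.2,0,0,0.001,0,0,0],[-0.2,0,0,0.001,0,0,0],[-0.2,0,0,0.001,0,0,0],[-0.2,0,0,0.001,0,0,0],[-0.2,0,0,0,0,0,0]]}}

```text
time_s: 15.2
position: [0.5497, 0.1339, 0.0293]
orientation: [-3.141, 0.0, 1.667]
contact_force: [-0.1, 0.7, -1.5]
finger_gap: 0.0558
grasp_force: 43.0
```

Emit:
{"op": "arm_command", "data": {"steps": [[-0.2,0,0,0.001,0,0,0],[-0.2,0,0,0.001,0,0,0],[-0.2,0,0,0,0,0,0]]}}

```text
time_s: 15.5
position: [0.5497, 0.1339, 0.0273]
orientation: [-3.141, 0.0, 1.667]
contact_force: [-0.6, -0.1, -1.6]
finger_gap: 0.056
grasp_force: 43.0
```

Emit:
{"op": "arm_command", "data": {"steps": [[-0.2,0,0,0.001,0,0,0],[-0.2,0,0,0,0,0,0]]}}

```text
time_s: 15.7
position: [0.5499, 0.1339, 0.0268]
orientation: [3.141, -0.0, 1.667]
contact_force: [-1.6, 0.6, 3.3]
finger_gap: 0.0562
grasp_force: 43.5
```

Emit:
{"op": "arm_command", "data": {"steps": [[-0.2,0,0,0.0005,0,0,0],[-0.2,0,0,0,0,0,0]]}}

```text
time_s: 15.9
position: [0.5499, 0.134, 0.0268]
orientation: [3.141, 0.0, 1.667]
contact_force: [-4.0, -0.3, 10.9]
finger_gap: 0.0559
grasp_force: 44.1
```

Emit:
{"op": "arm_command", "data": {"steps": [[-0.2,0,0,-0.0005,0,0,0],[0.45,0,0,0,0,0,0],[0.6,0,0,0,0,0,0],[0.8,0,0,0,0,0,0],[0.8,0,0,0,0,0,0],[0.8,0,0,0,0,0,0]]}}

```text
time_s: 16.5
position: [0.5498, 0.1339, 0.0264]
orientation: [-3.142, 0.0, 1.667]
contact_force: [0.4, 0.1, 0.6]
finger_gap: 0.0765
grasp_force: 0.0
```

Emit:
{"op": "arm_command", "data": {"steps": [[0.8,0,0,-0.005,0,0,0],[0.8,0,0,-0.015,0,0,0],[0.8,0,0,-0.035,0,0,0],[0.8,0,0,-0.04,0,0,0],[0.8,0,0,-0.04,0,0,0],[0.8,0,0,0,0,0,0]]}}

```text
time_s: 17.1
position: [0.5524, 0.1343, 0.168]
orientation: [3.132, -0.001, 1.667]
contact_force: [0.4, 0.6, 0.2]
finger_gap: 0.0768
grasp_force: 0.0
```

Run:
```python
from h import *
f=grab_frame("wrist"); C=cloud(f); z=C[...,2]; hsv=cv2.cvtColor(f["pixels"],cv2.COLOR_BGR2HSV)
g=grab_frame("scene"); cv2.imwrite("pics/sw.png",np.hstack([f["pixels"],g["pixels"][:, 150:550]])[:,:])
cv2.imwrite("pics/sw.png",np.hstack([cv2.resize(f["pixels"],(480,360)),cv2.resize(g["pixels"][190:310,330:440],(330,360))]))
ox=np.array([-.0964,.9953,0]); tf=np.array([.5503,.1226,.02])
m=(hsv[...,1]>60)&((hsv[...,0]<12)|(hsv[...,0]>168))&(np.linalg.norm(C[...,:2]-[.549,.13],axis=-1)<.08)&(z>.03)&(z<.1)
P=C[m]; a=(P-tf)@ox; b=(P-tf)@np.array([.9953,.0964,0]); print(m.sum(),"x",np.percentile(a,[1,99]),"y",np.percentile(b,[1,99]),"z",np.percentile(P[:,2],[1,50,99]))
go((.5675,-.015,.2),5.53)
```

```text
2410 x [-0.0383132   0.01913828] y [-0.02446162  0.0259949 ] z [0.04281581 0.04932848 0.0657648 ]
t 17.2 p [0.5501 0.134  0.1631] yang 5.5 F [-0.09  0.47 -0.49] gap 0.077
 shift [-0.15    0.0031 -0.0369]  tilt z [ 2.6e-03  4.0e-04 -1.0e+00]  turn z (tool) rad -0.0005
```

View pics/sw.png

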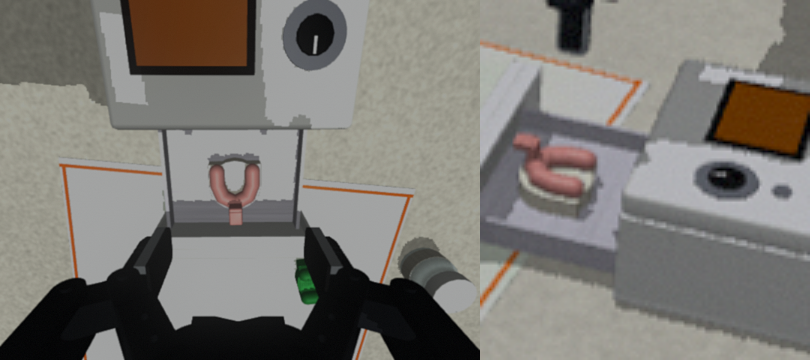

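The model stands upright on the drawer floor, at (235,185) in the left view. Now I'll move in front of the drawer with the fingers shut.

Emit:
{"op": "arm_command", "data": {"steps": [[0.8,-0.03,0,0,0,0,0],[0.8,-0.045,0,0,0,0,0],[-1,-0.045,0.002,0,0,0,0],[-1,-0.025,0.001,0,0,0,0],[-1,0,0,0.03,0,0,0],[-1,0,0,0.03,0,0,0],[-1,0,0,0.03,0,0,0],[-1,0,0,0.025,0,0,0]], "squeeze": 30}}

```text
time_s: 18.0
position: [0.5654, -0.0101, 0.044]
orientation: [-3.139, -0.001, 1.667]
contact_force: [0.1, -0.3, 1.5]
finger_gap: 0.0001
grasp_force: 0.0
```

Emit:
{"op": "arm_command", "data": {"steps": [[-1,0.01,0,0,0,0,0],[-1,0.01,0,0,0,0,0],[-1,0.005,0,0,0,0,0],[-1,0.003,0,0,0,0,0],[-1,0,0,0,0,0,0]]}}

```text
time_s: 18.5
position: [0.5644, 0.0183, 0.0474]
orientation: [3.14, 0.0, 1.668]
contact_force: [0.7, -0.7, -0.9]
finger_gap: -0.0002
grasp_force: 0.0
```

Emit:
{"op": "arm_command", "data": {"steps": [[-1,0.003,-0.002,0,0,0,0],[-1,0.003,-0.002,0,0,0,0],[-1,0.003,0,0,0,0,0],[-1,0.003,0,0,0,0,0],[-1,0.002,0,0,0,0,0],[-1,0.002,0,0,0,0,0],[-1,0.002,0,0,0,0,0],[-1,0.002,0,0,0,0,0]]}}

```text
time_s: 19.3
position: [0.5581, 0.0374, 0.0465]
orientation: [-3.142, 0.0, 1.667]
contact_force: [0.9, -6.4, 0.7]
finger_gap: -0.0002
grasp_force: 3.5
```

Emit:
{"op": "arm_command", "data": {"steps": [[-1,0.002,0,0,0,0,0],[-1,0.003,0,0,0,0,0],[-1,0.003,0,0,0,0,0],[-1,0.004,0,0,0,0,0],[-1,0.004,0,0,0,0,0],[-1,0.004,0,0,0,0,0],[-1,0.004,0,0,0,0,0],[-1,0.004,0,0,0,0,0]]}}

```text
time_s: 20.1
position: [0.5554, 0.0652, 0.0465]
orientation: [-3.142, 0.0, 1.667]
contact_force: [-0.1, -5.4, -0.2]
finger_gap: -0.0002
grasp_force: 2.8
```

Emit:
{"op": "arm_command", "data": {"steps": [[-1,0.004,0,0,0,0,0],[-1,0.004,0,0,0,0,0],[-1,0.004,0,0,0,0,0],[-1,0.004,0,0,0,0,0],[-1,0.004,0,0,0,0,0],[-1,0.004,0,0,0,0,0],[-1,0.004,0,0,0,0,0],[-1,0.004,0,0,0,0,0]]}}

```text
time_s: 20.9
position: [0.5523, 0.0969, 0.0465]
orientation: [-3.141, 0.001, 1.667]
contact_force: [0.3, -6.6, -0.8]
finger_gap: 0.0002
grasp_force: 3.3
```

Emit:
{"op": "arm_command", "data": {"steps": [[-1,0.004,0,0,0,0,0],[-1,0.004,0,0,0,0,0],[-1,0.004,0,0,0,0,0],[-1,0.004,0,0,0,0,0],[-1,0.004,0,0,0,0,0],[-1,0.004,0,0,0,0,0],[-1,0.003,0,0,0,0,0],[-1,0.003,0,0,0,0,0]]}}

```text
time_s: 21.7
position: [0.5494, 0.1267, 0.0465]
orientation: [-3.141, 0.001, 1.667]
contact_force: [0.3, -7.6, -0.4]
finger_gap: -0.0001
grasp_force: 3.7
```

Emit:
{"op": "arm_command", "data": {"steps": [[-1,0.003,0,0,0,0,0],[-1,0.003,0,0,0,0,0],[-1,0.002,0,0,0,0,0],[-1,0.002,0,0,0,0,0],[-1,0,0,0,0,0,0]]}}

```text
time_s: 22.2
position: [0.5484, 0.1367, 0.0465]
orientation: [-3.141, 0.0, 1.667]
contact_force: [0.6, -5.7, 1.2]
finger_gap: -0.0002
grasp_force: 2.9
```

Emit:
{"op": "arm_command", "data": {"steps": [[-1,0.002,0,0,0,0,0],[-1,0.002,0,0,0,0,0],[-1,0.002,0,0,0,0,0],[-1,0.002,0,0,0,0,0],[-1,0.002,0,0,0,0,0],[-1,0.001,0,0,0,0,0],[-1,0.001,0,0,0,0,0],[-1,0,0,0,0,0,0]]}}

```text
time_s: 23.0
position: [0.5472, 0.1486, 0.0465]
orientation: [-3.141, 0.001, 1.667]
contact_force: [0.4, -6.4, 0.5]
finger_gap: -0.0001
grasp_force: 3.1
```

Emit:
{"op": "arm_command", "data": {"steps": [[-1,0.001,0,0,0,0,0],[-1,0.001,0,0,0,0,0],[-1,0,0,0,0,0,0]]}}

```text
time_s: 23.3
position: [0.547, 0.1505, 0.0465]
orientation: [-3.141, 0.001, 1.667]
contact_force: [0.3, -6.3, 0.6]
finger_gap: 0.0001
grasp_force: 3.2
```

Emit:
{"op": "arm_command", "data": {"steps": [[-1,0.001,0,0,0,0,0],[-1,0,0,0,0,0,0]]}}

```text
time_s: 23.5
position: [0.5469, 0.1515, 0.0465]
orientation: [-3.141, 0.001, 1.667]
contact_force: [0.8, -5.7, -0.5]
finger_gap: -0.0
grasp_force: 3.3
```

Emit:
{"op": "arm_command", "data": {"steps": [[-1,0.0005,0,0,0,0,0],[-1,0,0,0,0,0,0]]}}

```text
time_s: 23.7
position: [0.5469, 0.1519, 0.0465]
orientation: [-3.141, 0.001, 1.667]
contact_force: [1.3, -6.3, 0.1]
finger_gap: 0.0001
grasp_force: 3.5
```

Emit:
{"op": "arm_command", "data": {"steps": [[-1,0.0005,0,0,0,0,0],[-1,0,0,0,0,0,0]]}}

```text
time_s: 23.9
position: [0.5468, 0.1524, 0.0465]
orientation: [-3.141, 0.001, 1.667]
contact_force: [1.5, -7.3, 0.6]
finger_gap: -0.0
grasp_force: 3.6
```

Emit:
{"op": "arm_command", "data": {"steps": [[-1,0.0004,0,0,0,0,0],[-1,0,0,0,0,0,0]]}}

```text
time_s: 24.1
position: [0.5468, 0.1527, 0.0465]
orientation: [-3.141, 0.001, 1.667]
contact_force: [1.7, -8.6, 1.3]
finger_gap: -0.0003
grasp_force: 4.1
```

Emit:
{"op": "arm_command", "data": {"steps": [[-1,0.0004,0,0,0,0,0],[-1,0,0,0,0,0,0]]}}

```text
time_s: 24.3
position: [0.5468, 0.1528, 0.0465]
orientation: [-3.141, 0.001, 1.667]
contact_force: [1.3, -9.2, 2.0]
finger_gap: 0.0
grasp_force: 5.0
```

Emit:
{"op": "arm_command", "data": {"steps": [[-1,0.0004,0,0,0,0,0],[-1,0,0,0,0,0,0]]}}

```text
time_s: 24.5
position: [0.5468, 0.153, 0.0465]
orientation: [-3.141, 0.001, 1.667]
contact_force: [-0.3, -12.4, 0.7]
finger_gap: 0.0003
grasp_force: 5.9
```

Emit:
{"op": "arm_command", "data": {"steps": [[-1,-0.002,0,0,0,0,0],[-1,-0.002,0,0,0,0,0],[-1,-0.003,0,0,0,0,0],[-1,-0.003,0,0,0,0,0],[-1,-0.003,0,0,0,0,0],[-1,0,0,0,0,0,0]]}}

```text
time_s: 25.1
position: [0.5481, 0.1409, 0.0465]
orientation: [3.142, -0.0, 1.667]
contact_force: [-1.0, -1.0, -0.4]
finger_gap: 0.0004
grasp_force: 0.0
```

Contact has gone 5 mm in front of the locked position, so the catch holds. I'm withdrawing and checking.

Emit:
{"op": "arm_command", "data": {"steps": [[-1,-0.01,0,0,0,0,0],[-1,-0.03,0,0,0,0,0],[-1,-0.045,0,0,0,0,0],[-1,-0.045,0,0,0,0,0],[-1,-0.03,0,-0.02,0,0,0],[-1,0,0,-0.045,0,0,0],[-1,0,0,-0.045,0,0,0],[-1,0,0,0,0,0,0]]}}

```text
time_s: 25.9
position: [0.5661, -0.0193, 0.1622]
orientation: [3.132, 0.002, 1.666]
contact_force: [-0.3, 0.3, 0.3]
finger_gap: -0.0002
grasp_force: 0.0
```

Run:
```python
from h import *
f=grab_frame("top"); C=cloud(f); z=C[...,2]
m=(C[...,0]>.44)&(C[...,0]<.65)&(C[...,1]>.02)&(C[...,1]<.19)&(abs(z-.076)<.008)
r=cv2.minAreaRect((C[m][:,:2]*1000).astype(np.float32)); print(r,m.sum()); print(state()["contact_force"],state()["position"])
cv2.imwrite("pics/end.png",np.hstack([cv2.resize(f["pixels"][130:380,80:540],(460,250)),cv2.resize(grab_frame("scene")["pixels"],(334,250))]))
```

```text
((539.987548828125, 169.38641357421875), (181.8414764404297, 40.972293853759766), 0.06659290939569473) 1332
[-0.49893074 -0.65517157 -0.14680957] [ 0.5647533  -0.01895894  0.15917958]
```

View pics/end.png

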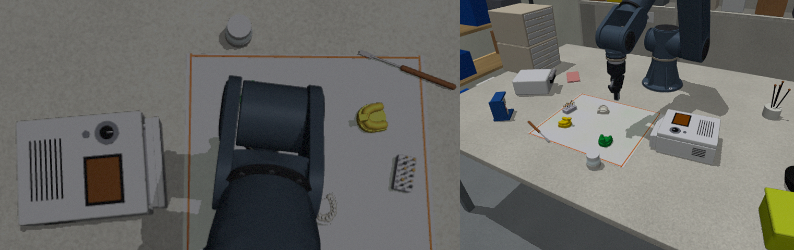

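The drawer is shut at its locked position (front at (155,165)), the hand is clear, and the bystanders are where they were.

```bash
python3 -c "
from workcell import *
print(finish_job())"
```

```text
the job is handed in; nothing more can be done
None
```

The pink stub-handle model was stood upright in the drawer, the catch locked and held the drawer shut by itself, the hand is clear, and the job was handed in at about 26 s; the highest press force I read was 12.4 N, both times.

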